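# Blow off washed brake callipers on the bench dryer

### The job

The brake callipers standing on the rubber draining mat have just been washed. Hang every one of them over the dryer's rail, let go, then pull the dryer's knob out to its stop to start the blower, leave it running for at least five seconds, and push the knob fully home again while they all still hang there. Then take the callipers off the rail and stand them all upright on their brake shoes in the grey job tray, leaving the blower off and the other things on the bench alone.

Things in the scene. Friction and masses are not known exactly. Their poses are not given: they have to be found in the camera images.
- cal1_mid (a point): brake calliper (two or three of cal1 to cal4 are present): an aluminium horseshoe, open below, 106 mm tall, 80 mm wide, 170 g, standing on two black brake shoes. The point is its centre, 53 mm above the shoes' undersides; z up, x from leg to leg, y along the shoes. On top is the crown, a block 26 (x) x 22 (y) x 34 (z) mm: grip it across its 22 mm, about 42 mm above the point, fingertips clear of the rail
- cal2_mid (a point): second calliper, like cal1. Below the crown the opening is an inverted V, peak 17 mm above the point, sides falling at 31 degrees, so it centres itself on a bar. The legs are 60 mm apart inside; the shoes (12 mm wide, 54 long, 12 high) leave a 38 mm gap at the bottom for the bar to pass. Hung on the rail it stays upright, the point about 11 mm below the rail's axis
- cal3_mid (a point): third calliper, the same as cal1; absent in some starts
- cal4_mid (a point): fourth calliper, the same as cal1; absent in some starts
- rail_mid (a point): middle of the dryer's steel rail, on its axis: 12 mm in diameter, 330 mm long, 205 mm above the bench, y along it, z up, on an 8 mm post at each end. It stands over a fixed grey slotted box 115 mm in x, 360 in y, 55 high. The motor housing, 125 x 125 x 120 mm high, is at its +y end, centred 242 mm from this point. A calliper hangs with its y along the rail, legs either side
- fan_knob (a joint): blower switch: how far the knob is pulled up, in m. 0: fully in (off); 0.016: out at its stop (on). A spring detent resists with about 10 N at first, less towards half-way, then snaps the knob on to the other end and keeps it there, both ways
- knob_grip (a point): centre of the black mushroom knob's round head, 38 mm in diameter, reaching 12 mm below and above this point, on a 16 mm stem; moves with the knob. It stands on the flat top of the motor housing, 31 mm below this point when the knob is in. Pull straight up, push straight down
- mat: black rubber draining mat where the callipers start, 130 mm in x, 360 in y, 6 thick, fixed; origin at the centre of its underside. Mat and tray change places between starts
- tray_floor (a point): grey plastic job tray, loose, 0.6 kg, 130 mm in x, 320 in y outside, walls 5 mm thick and 30 high; the point is the centre of its inner floor, 5 mm above the bench; x and y along its sides
- spray: bystander: white spray bottle, 62 mm across, 170 mm tall, standing on the bench right of the dryer; origin at the centre of its underside
- grease: bystander: amber jar with a steel cap, 72 mm across, 65 mm tall, on the bench left of the dryer; origin at the centre of its underside
- spanner: bystander: steel spanner 170 mm long lying on the bench behind the dryer, along the rail; origin at the centre of its underside, x along it
Things that resemble listed ones, but are neither listed nor needed, are in the scene too. Leave any purple look-alike of the part that bears cal1_mid alone.

How it is judged:
By the outcome, as a careful person would: the job done as asked, in the order asked, and still so for the second after the job is handed in, with the robot touching nothing.
Of cal1, cal2, cal3, cal4 only 2 to 3 are there at a start; the rules pass over those that are not, and their reading is None.
At some moment in a run one of tray, cal1, cal2, cal3, cal4 may be knocked a few centimetres aside while the robot is not near it.
Once in a run the grip may slacken for a moment while it holds something.
It also fails if it takes over 210 s, if anything falls off the work surface, if the arm or the gripper's body presses on something with over 40 N, if the wrist force passes 120 N, or if a joint passes its speed limit or range.

### The arm

A 6-joint arm with a two-finger parallel gripper is mounted at the origin on the work surface. World frame = base frame: x ahead of the robot, y to its left, z up, the work surface at z = 0. Lengths are in m, angles in degrees, forces in N, time in s.
With the tool pointing down it reaches from about 0.35 to 0.875 m from the base axis. Payload 4.2 kg.
Tool frame: the origin (TCP) lies midway between the tips of the shut fingers; the grasp point (between the pads) lies 19 mm behind it; y points along the fingers, z is the direction in which the jaws open and shut, and the axes are right-handed (so a half turn about y gives the same grasp; the last joint's range is limited). The gripper opens to 87 mm and grips with 3 to 60 N. Pads are 19 mm wide; open, the fingers measure 117 mm over their backs; the gripper's body (75 mm by 190 mm) begins 51 mm behind the grasp point.
Start: joints at [82.884, 22.042, 0.453, 0, -68.411, -14.817], TCP at [0.233, 0.58, 0.223] pointing down, gripper open.
Joint ranges: [-179.83, 179.83], [-69.29, 118.12], [-61.27, 80.66], [-181.25, 117.63], [-171.15, -9.14], [-177.46, 177.46]. Speed limits (degrees/s): [159.86, 159.86, 180, 180, 180, 180].

### API

Orientations are given as [roll, pitch, yaw] about the fixed x, y, z axes, in that order (R = Rz(yaw) Ry(pitch) Rx(roll)).
In Python, from workcell import env gives the robot as it stands. The module is installed in compiled form; this text tells all that it offers. Calls block until the motion is done:
- env.goto(position, orientation): joint-space move of the TCP to a pose.
- env.move_straight(position, rotation=None, rate=0.15, force_limit=None): straight line of the TCP; rotation=None keeps the orientation; rate is the mean speed in m/s. With force_limit (N) it stops when the force on the tool has changed by that much, and returns True; else False.
- env.set_joints(angles): joint-space move.
- env.gripper_to(opening, grasp_force=None): opening from 0.0 (shut) to 1.0 (fully open); grasp_force is the grip in N (None keeps the last); returns when the fingers have stopped.
- env.dwell(seconds).
- env.inverse_kinematics(position, orientation): joint angles nearest the present ones, or None.
- env.read_state(): the state.
- env.grab_frame(name): name is "scene" or "side" or "wrist"; returns a dict with "image" (400x640x3 uint8, blue, green, red), "fx", "fy", "cx", "cy" (pixels), "position" and "orientation" of the camera in the world. Camera axes: x right, y up, looking along -z (the intrinsics and any distortion apply to the point x, -y, -z); pixel columns grow to the right and rows downward; lengths in m; the calibration is good to about 2 mm. A picture is of the moment at which its call begins. There is no depth.
A pose or a line that the arm cannot do raises env.Unreachable and nothing moves.
- env.close_job(): hands the job in, once; it reports no verdict.
Trained networks look in a picture, given as the dict that the camera call returned (one of the last four; its "shot" number tells which), for a name from the list of things; names that differ only in an ending like _2 or _b are one class to them, and where a whole thing is asked for, a point or a joint stands for the part that bears it (a point fixed in the world has none). Each returns a list of dicts, best first, with "score" (0 to 1); they miss things now and then, are a little off and sometimes report something else, mostly with a low value. They report only what shows in the picture. A call takes as long as a camera call. They do not tell look-alikes from the thing itself.
- env.search_frame(picture, thing): "xyz" ([x, y, z] in m, in world coordinates, good to about 4 mm: the middle of the surface that is visible of it).
- env.trace(picture, thing): "mask" (400x640 bool, what is visible of it).
The state is a dict: "clock": time; "joint_positions": joint angles; "qvel": joint speeds; "joint_torque": joint torques, N m; "position": TCP position; "tool_rot": TCP orientation; "force": force on the tool from outside, world axes, zero at the start; "wrist_torque": the same for the moment, N m; "opening": opening from 0.0 (shut) to 1.0 (fully open).
Only numpy, scipy, OpenCV 4.12 (cv2) and the standard library are available. Lean on these libraries where they do the work, as an engineer would, in place of code of your own. Each camera call takes 0.05 s, during which the arm holds its last target. There are 200 camera calls.

## Working session

There is one attempt and no reset: what is moved stays moved. The work goes in short steps, each a Python script; the robot and the scene stay as the last script left them, time stands still between calls to the robot, and variables do not carry over. Pictures are saved under pics/ and viewed, about 12 in all and at most 16, crops included, and the job is handed in when it is done.

```bash
mkdir -p pics; ls; cat > h.py <<'E'
import numpy as np, cv2
from workcell import env
from scipy.spatial.transform import Rotation as R
def snap(name, fn=None):
    p=env.grab_frame(name)
    if fn: cv2.imwrite('pics/'+fn,p['image'])
    return p
def find(p,thing,ms=0.3):
    return [(np.round(d['xyz'],3).tolist(),round(d['score'],2)) for d in env.search_frame(p,thing) if d['score']>ms]
def proj(p,X):
    r=R.from_euler('xyz',p['orientation'],degrees=True)
    c=r.inv().apply(np.atleast_2d(X)-np.array(p['position']))
    return np.c_[p['fx']*c[:,0]/-c[:,2]+p['cx'], p['fy']*-c[:,1]/-c[:,2]+p['cy']]
def onplane(p,uv,z):
    r=R.from_euler('xyz',p['orientation'],degrees=True)
    uv=np.atleast_2d(uv); d=r.apply(np.c_[(uv[:,0]-p['cx'])/p['fx'],-(uv[:,1]-p['cy'])/p['fy'],-np.ones(len(uv))])
    o=np.array(p['position']); return o+d*((z-o[2])/d[:,2])[:,None]
E
python3 - <<'E'
from h import *
s=env.read_state(); print(s)
for n in ['scene','side','wrist']:
    p=snap(n,n+'0.png'); print(n,{k:v for k,v in p.items() if k!='image'})
    for t in ['cal1_mid','knob_grip','mat','tray_floor','spray','grease','spanner','rail_mid']:
        try: print(t,find(p,t))
        except Exception as e: print(t,repr(e))
a=[cv2.imread(f'pics/{n}0.png') for n in ['scene','side']]
cv2.imwrite('pics/ab.png',cv2.resize(np.vstack(a),(800*3//4*1,750*3//4)) )
E
```

```text
pics
{'clock': 0.0, 'joint_positions': array([ 8.28854034e+01,  2.20909361e+01,  3.78094823e-01, -2.95566239e-02,
       -6.84107108e+01, -1.48157862e+01]), 'qvel': array([ 0.06350013, -0.00614767, -0.03128294, -0.06611608, -0.08513749,
        0.03902649]), 'joint_torque': array([-1.27222818e-03, -3.90665710e+01,  1.87405586e+01,  4.21986446e+00,
        1.10016443e-02, -1.97013646e-04]), 'position': array([0.23318564, 0.57920672, 0.22144479]), 'tool_rot': array([-8.98735314e+01,  5.04778243e-03,  1.58058718e+02]), 'force': array([ 0.48885273, -0.24514349,  0.12613866]), 'wrist_torque': array([ 0.01429585,  0.01225607, -0.00716807]), 'opening': 0.9994729078569852}
scene {'fx': 442.5325181692199, 'fy': 442.5325181692199, 'cx': 319.5865957116776, 'cy': 200.71713053435218, 'position': array([ 1.74775268, -0.10338489,  1.09623566]), 'orientation': array([49.70466738, -1.19998298, 86.89474805]), 'shot': 1}
cal1_mid [([0.399, -0.528, 0.061], 0.87), ([0.462, -0.4, 0.048], 0.68)]
knob_grip [([0.688, 0.132, 0.158], 0.61)]
mat [([0.474, -0.232, 0.004], 0.61)]
tray_floor [([0.447, 0.229, 0.004
[... 477 characters left out ...]

cal1_mid [([0.452, -0.406, 0.073], 0.73), ([0.396, -0.539, 0.063], 0.64)]
knob_grip []
mat [([0.456, -0.251, 0.005], 0.91), ([0.616, -0.416, 0.111], 0.35)]
tray_floor [([0.46, 0.192, 0.006], 0.94)]
spray [([0.616, -0.418, 0.111], 0.98)]
grease [([0.641, 0.416, 0.047], 0.74)]
spanner [([0.811, -0.086, 0.006], 0.52)]
rail_mid [([0.671, -0.078, 0.055], 0.78)]
wrist {'fx': 352.60895037187464, 'fy': 352.60895037187464, 'cx': 322.0174148133696, 'cy': 198.80876825938765, 'position': array([0.29967334, 0.55168385, 0.38476596]), 'orientation': array([-1.54663520e+01, -7.89123951e-02, -1.11955272e+02]), 'shot': 3}
cal1_mid []
knob_grip []
mat []
tray_floor []
spray []
grease []
spanner []
rail_mid []
```

View pics/scene0.png

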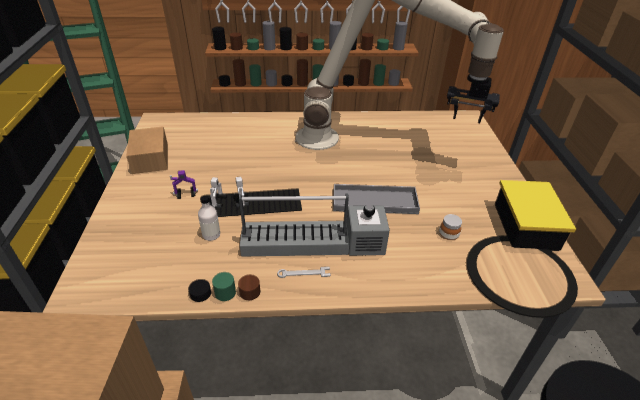

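View pics/side0.png

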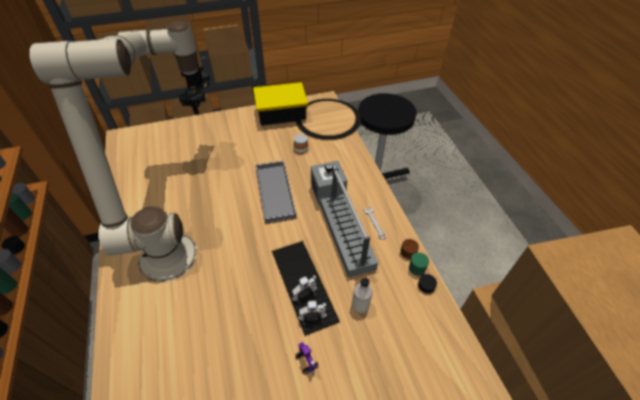

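```bash
python3 - <<'E'
from h import *
s=env.read_state(); P=s['position']
env.move_straight([P[0],P[1],0.38])
for y in [0,90,180,-90]:
    q=env.inverse_kinematics([0.44,-0.33,0.33],[-90,0,y]); print(y,None if q is None else np.round(q))
    q=env.inverse_kinematics([0.67,0.0,0.33],[-90,0,y]); print(y,None if q is None else np.round(q))
env.goto([0.45,-0.33,0.38],[-90,0,180]); p=snap('wrist','w1.png'); print(p['position'],p['orientation'],env.read_state()['clock'])
print(find(p,'cal1_mid'),find(p,'mat'))
E
```

```text
0 [-20.  11.   1.  -0. -79. -70.]
0 [  14.   24.   19.   -0.  -85. -104.]
90 [-20.  11.   1.   0. -79.  20.]
90 [ 14.  24.  19.   0. -85. -14.]
180 [-20.  11.   1.   0. -79. 110.]
180 [ 14.  24.  19.   0. -85.  76.]
-90 [ -20.   11.    1.    0.  -79. -160.]
-90 [ 14.  24.  19.   0. -85. 166.]
[ 0.52191681 -0.33038767  0.54213591] [-1.54947855e+01 -6.14924156e-02 -8.99705615e+01] 5.8667
[([0.455, -0.397, 0.074], 0.86), ([0.4, -0.524, 0.07], 0.67)] [([0.465, -0.244, 0.009], 0.85)]
```

View pics/w1.png

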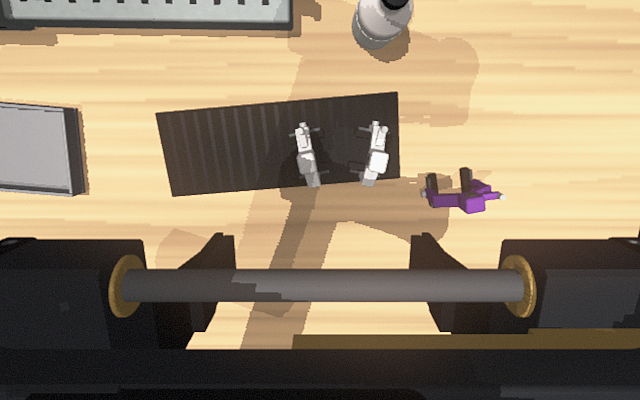

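```bash
python3 - <<'E'
from h import *
p=snap('wrist')
print(onplane(p,[[307,155],[376,153]],0.1))
env.move_straight([0.40,-0.375,0.28],rate=0.2); p=snap('wrist','w2.png'); print(p['position'],p['orientation'],env.read_state()['clock'])
print(find(p,'cal1_mid'))
import pickle; pickle.dump(p,open('w2.pkl','wb'))
i=p['image']; c=i[0:240,160:480]; cv2.imwrite('pics/w2c.png',cv2.resize(c,(800,600),interpolation=cv2.INTER_CUBIC))
E
```

```text
[[ 0.45642856 -0.31210941  0.1       ]
 [ 0.4589661  -0.39881193  0.1       ]]
[ 0.47197034 -0.37602857  0.44341417] [-15.40331936  -0.14984202 -90.01155246] 6.8167
[([0.399, -0.523, 0.07], 0.95), ([0.454, -0.403, 0.075], 0.81)]
```

View pics/w2c.png

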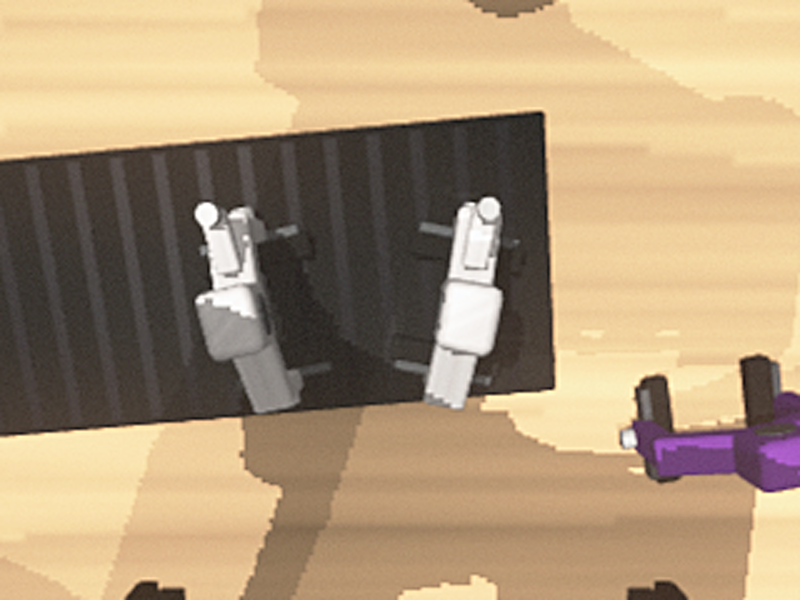

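```bash
cat >> h.py <<'E'
def calwire(mid,yaw):
    """list of segments (local box edges) in world"""
    S=[]
    def box(cx,cy,cz,a,b,c):
        v=[np.array([cx+i*a/2,cy+j*b/2,cz+k*c/2]) for i in(-1,1) for j in(-1,1) for k in(-1,1)]
        for m in range(8):
            for n in range(m):
                if bin(m^n).count('1')==1: S.append((v[m],v[n]))
    box(0,0,.036,.026,.022,.034)
    for s in(-1,1): box(s*.025,0,-.047,.012,.054,.012)
    r=R.from_euler('z',yaw,degrees=True)
    return [(r.apply(a)+mid,r.apply(b)+mid) for a,b in S]
def draw(p,segs,col=(0,0,255)):
    i=cv2.resize(p['image'],None,fx=4,fy=4,interpolation=cv2.INTER_CUBIC)
    for a,b in segs:
        u=proj(p,[a,b])*4; cv2.line(i,tuple(int(x) for x in u[0]),tuple(int(x) for x in u[1]),col,1)
    return i
E
python3 - <<'E'
from h import *
import pickle; p=pickle.load(open('w2.pkl','rb'))
seg=[]
for uv,yaw in (((233,321),11.5),((470,320),-6.4)):
    X=onplane(p,np.array(uv)/2.5+[160,0],0.112)[0]; print(X)
    seg+=calwire(X-[0,0,.053],yaw)
i=draw(p,seg)[240:720,860:1500]; cv2.imwrite('pics/ov.png',i)
env.goto([0.64,-0.02,0.42],[-90,0,180]); p=snap('wrist','w3.png'); pickle.dump(p,open('w3.pkl','wb')); print(p['position'],p['orientation'])
for t in ['knob_grip','tray_floor','rail_mid','mat']: print(t,find(p,t))
E
```

```text
[ 0.44817455 -0.31332958  0.112     ]
[ 0.44850381 -0.400898    0.112     ]
[ 0.71128773 -0.02198621  0.58195337] [-1.55309164e+01 -8.06443646e-02 -9.01005838e+01]
knob_grip [([0.684, 0.123, 0.159], 0.97)]
tray_floor [([0.492, 0.21, 0.008], 0.76)]
rail_mid [([0.687, -0.029, 0.055], 0.91)]
mat [([0.493, -0.258, 0.008], 0.69)]
```

View pics/ov.png

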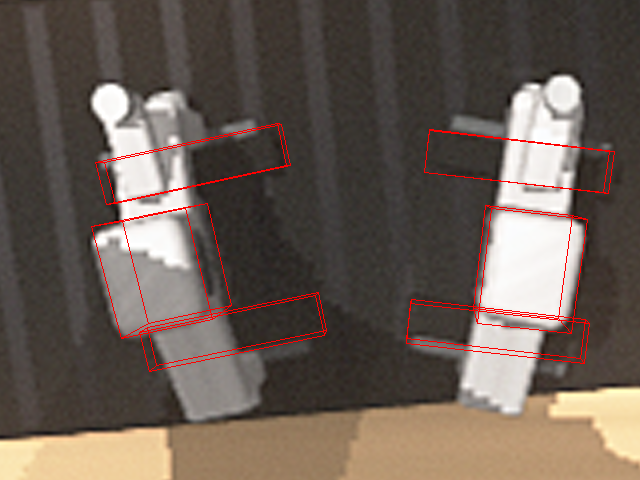

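View pics/w3.png

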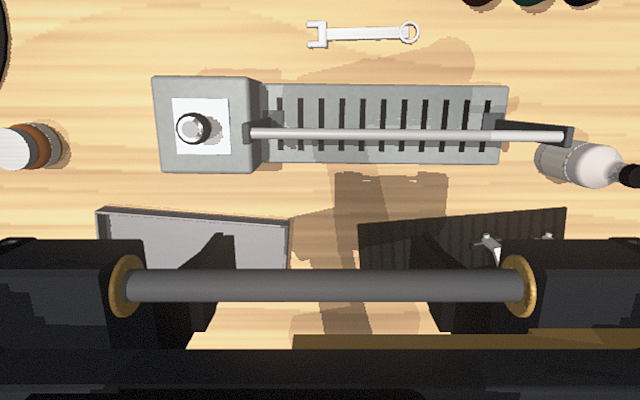

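```bash
python3 - <<'E'
from h import *
import pickle; p=pickle.load(open('w3.pkl','rb'))
i=p['image'].astype(int).sum(2)
for c in (300,400,480,540): print(c,i[118:150,c].tolist())
a=onplane(p,[[250,131],[568,136]],.205); print(a,np.linalg.norm(a[0]-a[1]),np.degrees(np.arctan2(*(a[0]-a[1])[[0,1]])))
print('housing top corners',onplane(p,[[152,75],[253,77],[256,170],[157,172]],.12))
print('knobtop',onplane(p,[[190,128]],.163))
p=snap('wrist'); q=env.trace(p,'knob_grip')
m=q[0]['mask']; ys,xs=np.nonzero(m); print(q[0]['score'],xs.min(),xs.max(),ys.min(),ys.max(),m.sum())
cv2.imwrite('pics/k.png',cv2.resize(np.hstack([p['image'][60:190,140:300]]),None,fx=4,fy=4,interpolation=cv2.INTER_CUBIC))
E
```

```text
300 [196, 208, 191, 202, 197, 197, 197, 198, 191, 168, 421, 542, 572, 593, 682, 709, 674, 599, 559, 516, 447, 273, 157, 172, 185, 170, 175, 212, 213, 230, 207, 174]
400 [469, 431, 398, 393, 396, 397, 312, 324, 341, 357, 213, 386, 535, 575, 592, 640, 655, 632, 586, 554, 520, 462, 252, 104, 122, 124, 114, 134, 155, 166, 138, 142]
480 [537, 541, 544, 538, 553, 549, 544, 545, 520, 460, 425, 360, 436, 536, 580, 602, 630, 630, 607, 592, 558, 512, 424, 264, 128, 89, 133, 97, 84, 119, 125, 127]
540 [624, 619, 617, 627, 663, 426, 124, 122, 126, 142, 131, 107, 258, 498, 617, 650, 670, 684, 682, 678, 670, 618, 562, 388, 127, 510, 442, 394, 399, 404, 404, 395]
[[ 0.68079843  0.05336899  0.205     ]
 [ 0.67495672 -0.28276447  0.205     ]] 0.33618421303564555 0.9956503972031785
housing top corners [[0.74245191 0.18780298 0.12      ]
 [0.73989863 0.06291748 0.12      ]
 [0.62283956 0.06526998 0.12      ]
 [0.62040563 0.19711655 0.12      ]]
knobtop [[0.6809824  0.13159413 0.163     ]]
0.74 0 63 123 170 2650
```

View pics/k.png

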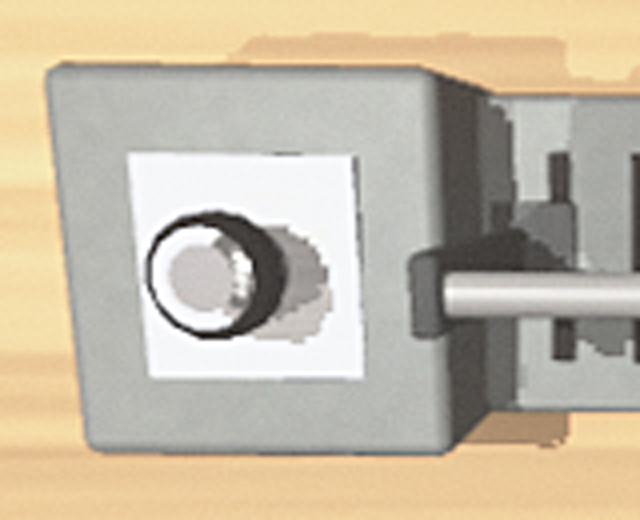

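```bash
cat >> h.py <<'E'
def st(msg=''):
    s=env.read_state(); print(msg,'t=%.1f'%s['clock'],'pos',np.round(s['position'],3),'op %.3f'%s['opening'],'F',np.round(s['force'],1)); return s
def pick(x,y,z,yaw,lift):
    """x,y of calliper, z of TCP at grasp"""
    o=[-90,0,yaw]; env.gripper_to(0.52,40)
    env.goto([x,y,z+.10],o)
    if env.move_straight([x,y,z],rate=.12,force_limit=12): st('HIT')
    env.gripper_to(0,40); st('gripped')
    env.move_straight([x,y,lift],rate=.15); return st('lifted')
RX=lambda y: .6785+.0137*(y-0)
def hang(y):
    o=[-90,0,179.2]; x=RX(y)
    env.move_straight([x,y,.32],o,rate=.2)
    s=st('above')
    if s['opening']<.15: return print('LOST')
    h=env.move_straight([x,y,.213],rate=.1,force_limit=5); st('lowered hit=%s'%h)
    env.gripper_to(0.5); env.move_straight([x,y,.33],rate=.15); st('released')
E
python3 - <<'E'
from h import *
import pickle; p=pickle.load(open('w3.pkl','rb'))
a=onplane(p,[[300,133.3],[400,134.6],[480,135.6],[540,136.4]],.205); print(a)
print('knob',onplane(p,[[193.8,128.8]],.155))
k=np.polyfit(a[:,1],a[:,0],1);print(k, 'x at -.175',np.polyval(k,-.175),RX(-.175))
env.gripper_to(.52,40)
s=pick(.4485,-.401,.082,180-6.5,.32)
if s['opening']>.15: hang(-.175)
p=snap('wrist','w4.png')
E
```

```text
[[ 0.67830939  0.00076934  0.205     ]
 [ 0.67675554 -0.10483997  0.205     ]
 [ 0.67555122 -0.18953104  0.205     ]
 [ 0.67459392 -0.25317663  0.205     ]]
knob [[0.67945931 0.130101   0.155     ]]
[0.0145853  0.67829625] x at -.175 0.6757438212130573 0.6761024999999999
gripped t=13.3 pos [ 0.449 -0.401  0.082] op 0.248 F [-0.6  0.1  0.3]
lifted t=15.1 pos [ 0.448 -0.401  0.319] op 0.249 F [ 0.2  0.3 -1.8]
above t=16.8 pos [ 0.676 -0.176  0.32 ] op 0.252 F [ 0.2 -0.1 -1.1]
lowered hit=True t=17.8 pos [ 0.676 -0.175  0.218] op 0.249 F [ 3.5 -0.7  0.7]
released t=19.4 pos [ 0.676 -0.175  0.329] op 0.506 F [-0.4 -0.6 -0.2]
```

View pics/w4.png

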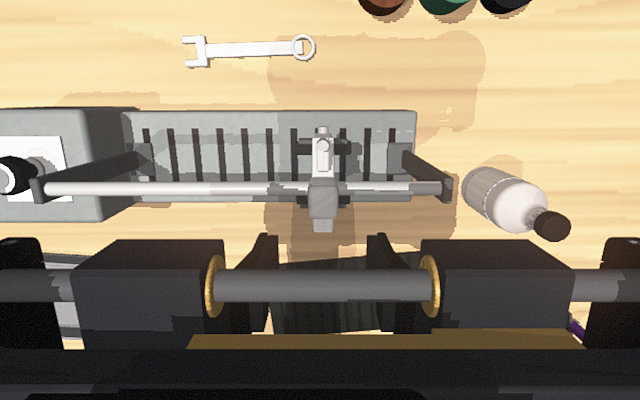

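The first calliper hangs at (322,190), upright and aligned with the rail. Next I check where the second one is, then hang it.

```bash
python3 - <<'E'
from h import *
env.goto([.40,-.375,.28],[-90,0,180]); p=snap('wrist')
print(find(p,'cal1_mid'))
# diff against earlier frame around the remaining calliper
import pickle; q=pickle.load(open('w2.pkl','rb'))
d=cv2.absdiff(p['image'],q['image'])[70:170,225:285].mean(); print('diff',d)
if d<8:
    s=pick(.4482,-.3135,.082,180+12,.32)
    if s['opening']>.15: hang(-.065)
env.move_straight([.60,-.12,.40],rate=.2)
p=snap('wrist','w5.png'); print(find(p,'cal1_mid'),find(p,'knob_grip'))
E
```

```text
[([0.401, -0.522, 0.072], 0.62)]
diff 7.232388888888889
gripped t=23.2 pos [ 0.448 -0.313  0.082] op 0.247 F [-0.4  0.4 -0.8]
lifted t=24.9 pos [ 0.448 -0.313  0.319] op 0.253 F [-0.9 -0.  -1.8]
above t=26.8 pos [ 0.677 -0.066  0.32 ] op 0.251 F [-0.2 -0.  -1.9]
lowered hit=True t=27.7 pos [ 0.678 -0.065  0.218] op 0.249 F [2.  0.5 3.7]
released t=29.3 pos [ 0.677 -0.065  0.329] op 0.505 F [0.3 0.1 0.1]
[([0.681, -0.173, 0.212], 0.89), ([0.409, -0.556, 0.014], 0.77)] [([0.681, 0.12, 0.161], 0.71)]
```

View pics/w5.png

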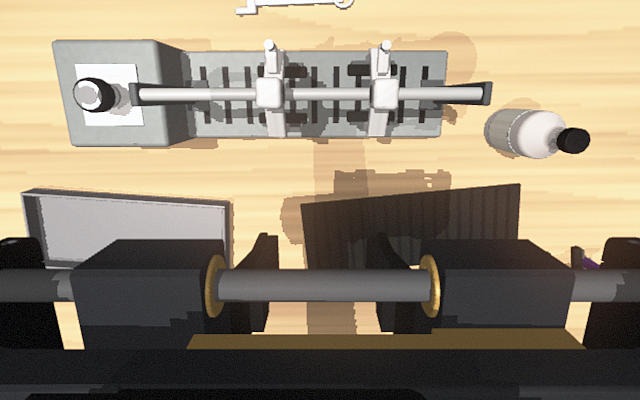

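Both callipers hang square, with crowns at (270,92) and (384,92). Now the knob.

```bash
python3 - <<'E'
from h import *
o=[-90,0,90]; x,y=.6795,.1285
env.gripper_to(.75); env.goto([x,y,.30],o)
env.move_straight([x,y,.20],rate=.15)
print('hit',env.move_straight([x,y,.133],rate=.08,force_limit=8))
env.gripper_to(0,50); st('grip')
z0=env.read_state()['position'][2]
print('hit',env.move_straight([x,y,z0+.0165],rate=.03,force_limit=30)); st('pulled')
env.gripper_to(.75); s=st('open')
env.move_straight([x,y,.27],rate=.15)
p=snap('scene','s1.png'); w=snap('wrist')
print(find(p,'cal1_mid'),find(p,'knob_grip'),find(p,'tray_floor'),st()['clock']-s['clock'])
i=p['image'][160:270,130:440]; cv2.imwrite('pics/s1c.png',np.vstack([cv2.resize(i,(800,284),interpolation=cv2.INTER_CUBIC),cv2.resize(w['image'][0:230],(800,288))]))
E
```

```text
hit False
grip t=35.0 pos [0.682 0.129 0.133] op 0.417 F [ 6.   0.1 -1.8]
hit False
pulled t=35.7 pos [0.681 0.129 0.15 ] op 0.413 F [ 7.6 -0.7 -3.9]
open t=36.5 pos [0.679 0.128 0.15 ] op 0.748 F [-0.1 -0.1  0.4]
 t=37.7 pos [0.679 0.128 0.269] op 0.753 F [ 0.2  0.3 -0.5]
[([0.47, -0.276, 0.002], 0.71), ([0.399, -0.528, 0.059], 0.67), ([0.699, -0.172, 0.182], 0.54)] [([0.685, 0.132, 0.17], 0.56)] [([0.447, 0.233, 0.004], 0.84)] 1.2000000000000028
```

View pics/s1c.png

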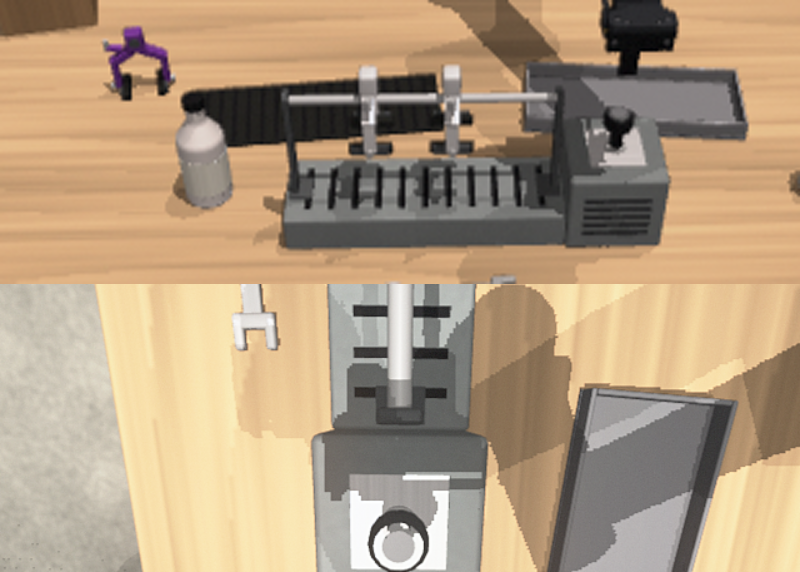

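```bash
python3 - <<'E'
from h import *
import pickle
env.move_straight([.60,.2,.42],rate=.2); env.goto([.44,.22,.42],[-90,0,180]); p=snap('wrist'); pickle.dump(p,open('w6.pkl','wb'))
q=env.trace(p,'tray_floor'); m=q[0]['mask'].astype(np.uint8); print(q[0]['score'],m.sum())
cs,_=cv2.findContours(m,cv2.RETR_EXTERNAL,cv2.CHAIN_APPROX_NONE); c=max(cs,key=cv2.contourArea)
r=cv2.minAreaRect(c); b=cv2.boxPoints(r); print(r,b)
i=cv2.resize(p['image'],None,fx=1.25,fy=1.25); cv2.drawContours(i,[(b*1.25).astype(int)],0,(0,0,255),1); cv2.imwrite('pics/w6.png',i)
print(onplane(p,b,.03),st()['clock'])
E
```

```text
0.88 17425
((334.4932861328125, 133.20469665527344), (210.0250701904297, 86.02185821533203), 4.8135504722595215) [[226.24194  167.25197 ]
 [233.46033   81.53349 ]
 [442.74463   99.157425]
 [435.52625  184.8759  ]]
 t=40.1 pos [0.44 0.22 0.42] op 0.750 F [0.1 0.2 0.4]
[[0.41091899 0.36985675 0.03      ]
 [0.53985679 0.34952856 0.03      ]
 [0.51409086 0.0361114  0.03      ]
 [0.38151403 0.0358013  0.03      ]] 40.1167
```

View pics/w6.png

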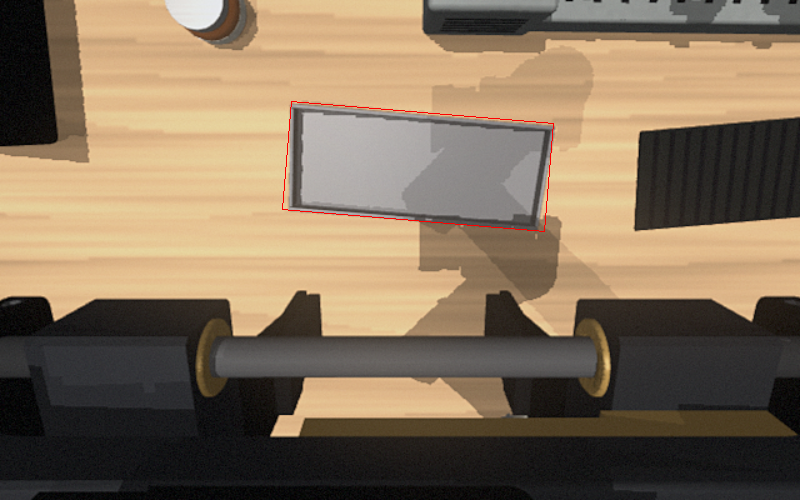

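```bash
python3 - <<'E'
from h import *
env.dwell(3.5)
o=[-90,0,90]; x,y=.681,.1285
env.gripper_to(.75); env.goto([x,y,.30],o)
p=snap('scene'); print(find(p,'cal1_mid',.4),find(p,'knob_grip')); 
print('hit',env.move_straight([x,y,.149],rate=.1,force_limit=8))
env.gripper_to(0,50); s=st('grip')
print('hit',env.move_straight([x,y,.1315],rate=.03,force_limit=30)); st('pushed')
env.gripper_to(.75); st('open')
env.move_straight([x,y,.30],rate=.15)
# make sure: press with shut fingers on the head's top
env.gripper_to(0,20)
print('press',env.move_straight([x,y,.160],rate=.04,force_limit=22)); st('pressed')
env.move_straight([x,y,.33],rate=.15)
p=snap('scene'); w=snap('wrist')
print(find(p,'knob_grip'))
i=p['image'][160:270,130:440]; cv2.imwrite('pics/s2c.png',np.vstack([cv2.resize(i,(800,284),interpolation=cv2.INTER_CUBIC),cv2.resize(w['image'][0:230],(800,288))]))
E
```

```text
[([0.399, -0.53, 0.061], 0.65), ([0.699, -0.17, 0.182], 0.57)] []
hit False
grip t=47.4 pos [0.682 0.129 0.149] op 0.416 F [ 2.4 -1.2 -1. ]
hit False
pushed t=48.1 pos [0.682 0.129 0.133] op 0.416 F [-0.  -1.4  5.4]
open t=48.9 pos [0.681 0.128 0.132] op 0.747 F [-0.   0.8 -0.6]
press False
pressed t=55.1 pos [0.681 0.128 0.163] op 0.005 F [-4.6 -0.1  9.3]
[([0.688, 0.132, 0.152], 0.41)]
```

View pics/s2c.png

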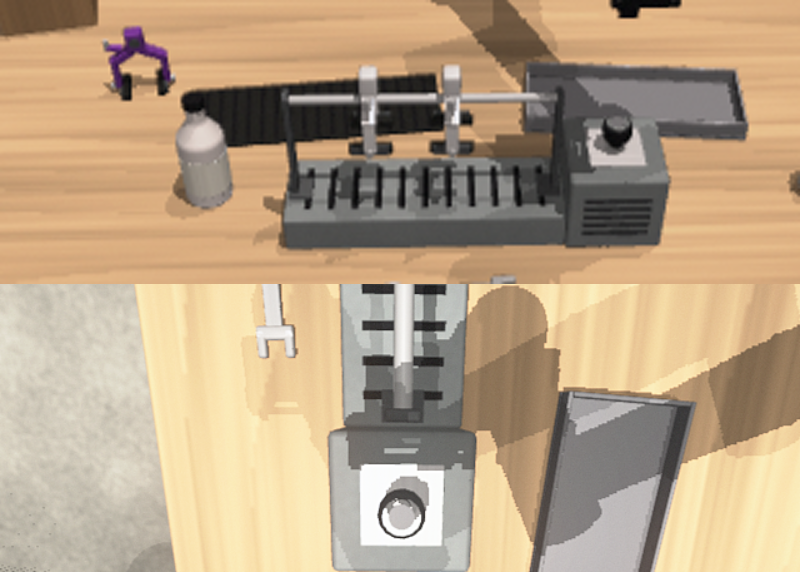

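The knob is home: the shut fingers touched its head at z = 0.163, which is right for "in". Both callipers still hang, so I transfer them to the tray.

```bash
cat >> h.py <<'E'
def totray(yr,d,C=(.4616,.198),yaw=-5.):
    p=snap('scene'); print(find(p,'tray_floor'),find(p,'cal1_mid',.4))
    s=pick(RX(yr),yr,.217,179.2,.33)
    if s['opening']<.15: return print('LOST')
    a=np.radians(yaw); x,y=C[0]-d*np.sin(a),C[1]+d*np.cos(a)
    env.move_straight([x,y,.33],[-90,0,180+yaw],rate=.2); s=st('over')
    p=snap('scene'); print(find(p,'tray_floor'))
    if s['opening']<.15: return print('LOST')
    env.move_straight([x,y,.11],rate=.15)
    h=env.move_straight([x,y,.077],rate=.05,force_limit=4); st('down %s'%h)
    env.gripper_to(.5); env.move_straight([x,y,.30],rate=.15); st('up')
E
python3 - <<'E'
from h import *
env.goto([.66,-.02,.33],[-90,0,180])
totray(-.065,.06)
p=snap('side'); w=snap('wrist')
cv2.imwrite('pics/v1.png',np.vstack([cv2.resize(p['image'][130:290,220:400],(640,569))[:300],w['image'][0:240]]))
E
```

```text
[([0.442, 0.225, 0.005], 0.62)] [([0.4, -0.529, 0.064], 0.71), ([0.7, -0.173, 0.181], 0.65)]
gripped t=61.1 pos [ 0.678 -0.065  0.218] op 0.250 F [ 0.3 -2.8  4.1]
lifted t=62.0 pos [ 0.677 -0.065  0.328] op 0.247 F [ 0.4  0.2 -2.2]
over t=64.0 pos [0.467 0.257 0.33 ] op 0.248 F [-0.2 -0.  -1.7]
[([0.445, 0.227, 0.005], 0.62)]
down True t=66.3 pos [0.466 0.257 0.081] op 0.250 F [-0.6 -0.6  2.7]
up t=68.7 pos [0.466 0.258 0.299] op 0.502 F [0.9 0.1 1.3]
```

View pics/v1.png

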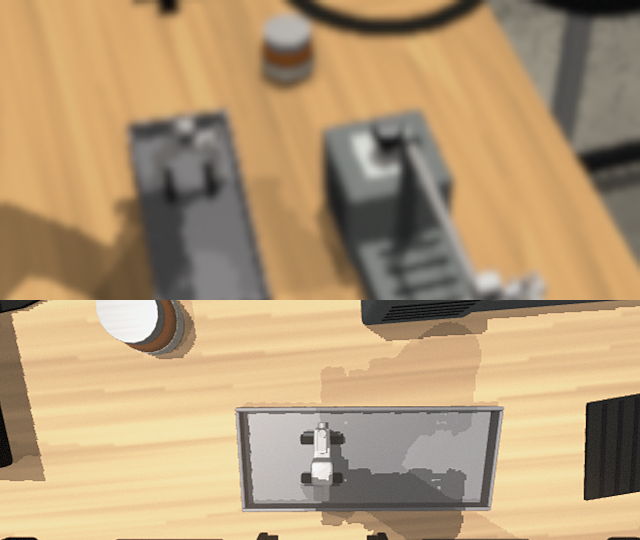

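The first calliper stands upright in the tray at (322,455). Now the second.

```bash
python3 - <<'E'
from h import *
env.move_straight([.60,-.10,.36],[-90,0,179],rate=.25)
totray(-.175,-.06)
env.move_straight([.44,.22,.42],[-90,0,180],rate=.2)
w=snap('wrist'); p=snap('scene'); print(find(w,'cal1_mid'),find(p,'knob_grip'))
cv2.imwrite('pics/v2.png',np.vstack([cv2.resize(p['image'][130:310],(800,225)),cv2.resize(w['image'][0:260],(800,325))]))
E
```

```text
[([0.45, 0.211, 0.006], 0.85)] [([0.7, -0.172, 0.182], 0.8), ([0.402, -0.528, 0.06], 0.69)]
gripped t=72.9 pos [ 0.676 -0.175  0.217] op 0.255 F [-0.3 -0.7  1.8]
lifted t=73.8 pos [ 0.676 -0.175  0.328] op 0.250 F [ 0.8  0.6 -2.2]
over t=75.9 pos [0.457 0.138 0.33 ] op 0.251 F [-0.7  0.  -1.8]
[([0.445, 0.211, 0.006], 0.93)]
down True t=78.2 pos [0.456 0.138 0.08 ] op 0.245 F [-0.1 -0.3  3.9]
up t=80.5 pos [0.456 0.138 0.299] op 0.504 F [0.3 0.9 0.4]
[([0.465, 0.141, 0.071], 0.81)] [([0.69, 0.132, 0.157], 0.55)]
```

View pics/v2.png

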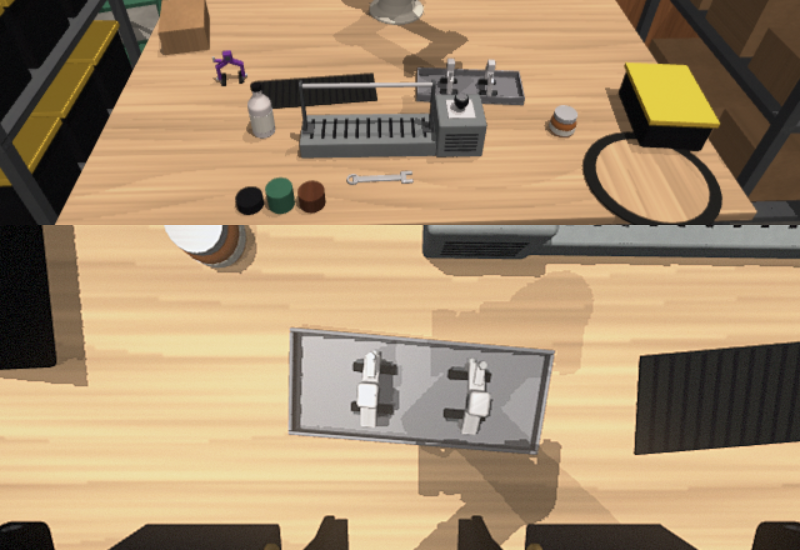

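```bash
python3 - <<'E'
from h import *
print(env.close_job())
E
```

```text
the job is handed in; nothing more can be done
None
```

The job is done and handed in at about 82 s of the 210 s allowed. Only two callipers were present.

- **Drying:** I hung both over the rail and let go. The knob was pulled to its stop and left out for about 12 s. It was pushed home with both still hanging.
- **Tray:** both callipers now stand upright on their shoes in the grey job tray.

**Last checks:**
- The final scene and wrist pictures show both callipers upright in the tray, with the knob in. The spray bottle, grease jar, spanner and purple look-alike appear undisturbed.
- After the push, I touched the knob's head with the shut fingers at z = 0.163 m, which matches "fully in".
- The grip held through all four carries, and I saw no knock to a calliper or the tray.

**Disagreements:** the detection network usually reported only one of the two real callipers and sometimes the purple one. Once it missed the knob, and once it took the empty mat for a calliper. For those I relied on the pictures, grip openings and contact heights. The network's tray position in the scene view varied by about 15 mm in y between shots. The tray itself had not moved in the wrist pictures.

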